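# Fit the control card and snap the covers shut

## Task

Take the green circuit card with the yellow grip out of the black card stand, guide it down into the card slot of the open control unit and lower it all the way in while still holding it, rather than dropping it. Then shut the unit: press the teal cover and the red cover down until each one clicks and stays shut. Leave the blue card and the other things on the bench where they are.

Things in the scene. Friction and masses are not known exactly. Their poses are not given: they have to be found in the camera images.
- housing: Control unit: cream open box fixed to the bench, 140 (x) x 179 (y) x 80 mm high, walls 5, floor 6 mm. Origin: centre of underside, z up, -x its front (towards the robot), +x its hinge side, yaw up to 0.3. Wide card bay at y -19.5 to 84.5 mm (teal cover), 130 mm long in x; narrow wiring bay at y -84.5 to -24.5 mm (red cover, green terminal strip).
- slot_seat (a point): Middle of the bottom edge of a card that is fully home: on the card bay's floor between the guides, housing (-10, 32, 6) mm; axes as the housing's, the card's width along x. On both sides of a seated card 45 mm is free up to the bay walls: open the fingers there to about 40 mm, not to the full 85.
- slot_mouth (a point): Middle of the slot's flared mouth, 62 mm above slot_seat, 68 mm above the bench. Below it stand two black upright guide channels, at either end along the housing's x, that take the card's two side edges: 97 mm between their ends, gap 9 mm in y, each 11.5 mm deep, 74 mm clear between them; straight from the floor up to 50 mm above slot_seat, flared above.
- card_cover (a joint): Angle of the teal cover over the wide card bay, rad: 0 = shut level on its stop, 1.57 = upright, limit 1.9. Starts 1.65 to 1.85, leaning away from the robot, held by hinge friction; takes under 2 N to swing. Let go before it clicks, a weak spring lifts it to over 1 rad. In the last 0.08 rad it snaps past a sprung catch (about 10 to 16 N pressed down at the pad), then stays at 0.
- card_cover_press (a point): Middle of the black pad on the teal cover's outer face, 134 mm from the hinge, 20 mm from the front edge; housing (-64, 33, 88.5) mm when shut. Moves with the cover: z out of the outer face, x towards the hinge. In front a tongue, 44 mm wide and 5 mm thick, hangs 26 mm below the plate just outside the front wall and carries the bead that snaps in.
- card_cover_hinge (a point): Middle of the teal cover's hinge line (along the housing's y), housing (70, 33, 80.5) mm, at the plate's underside. The cover is a flat plate, 154 mm from here to its front edge, 110 mm wide, 8 mm thick; seen from here the shut plate runs to -x and its front edge swings up and over as it opens. Axes turn with the cover.
- wire_cover (a joint): Angle of the red cover over the narrow wiring bay, rad: 0 = shut level on its stop, 1.57 = upright, limit 1.9. Starts 1.65 to 1.85, leaning away from the robot, held by hinge friction; takes under 2 N to swing. Let go before it clicks, a weak spring lifts it to over 1 rad. In the last 0.08 rad it snaps past a sprung catch (about 10 to 16 N pressed down at the pad), then stays at 0.
- wire_cover_press (a point): Middle of the black pad on the red cover's outer face, 134 mm from the hinge and 20 mm from the front edge; housing (-64, -56, 88.5) mm when shut. Moves with the cover, axes as on the teal cover; it has the same tongue and catch.
- wire_cover_hinge (a point): Middle of the red cover's hinge line (along the housing's y), housing (70, -56, 80.5) mm, at the plate's underside. The cover is a flat plate, 154 mm from here to its front edge, 64 mm wide, 8 mm thick; seen from here the shut plate runs to -x and its front edge swings up and over as it opens. Axes turn with the cover.
- stand: Black card stand fixed to the bench, 116 (x) x 150 (y) mm. Origin: centre of its underside. Two slots along its x, at y = +37.5 and -37.5 mm, their floors 8 mm and their rims 32 mm above the bench; a card stands upright in each (slot gap 8 mm).
- green_card: The card to fit: green board 90 mm wide (x), 6 thick (y), 58 high, 80 to 170 g, with a yellow grip 50 mm long (x), 10 thick (y), 50 to 70 mm above the bottom edge. Origin: middle of the bottom edge, z up. In either slot of the stand, 75 mm from the blue card: grip it across its thickness from above, fingers opened to about 40 mm. Fits either way round; home, its top is 4 mm below the rim.
- blue_card: The same shape in blue with a white grip, in the stand's other slot. To be left alone.
- spray_can: White and blue can, 64 mm diameter, 190 mm high, standing on the bench beyond the work. Origin: centre of its underside. To be left alone.
- solder_reel: Metal reel, 60 mm diameter, 38 mm high, standing on its flange beyond the stand. Origin: centre of its underside. To be left alone.
Not all that is in view belongs to the job. Of the things that look like the housing, the larger one is meant.

How it is judged:
By the outcome, as a careful person would: the job done as asked, in the order asked, and still so for the second after the job is handed in, with the robot touching nothing.
It also fails if it takes over 69 s, if anything falls off the work surface, if the arm or the gripper's body presses on something with over 40 N, if the wrist force passes 120 N, or if a joint passes its speed limit or range.

## Robot

A 6-joint arm with a two-finger parallel gripper is mounted at the origin on the work surface. World frame = base frame: x ahead of the robot, y to its left, z up, the work surface at z = 0. Lengths are in mm, angles in rad, forces in N, time in s.
With the tool pointing down it reaches from about 275 to 1000 mm from the base axis. Payload 8.4 kg.
Tool frame: the origin (TCP) lies at the very end of the fingers, on their centre line; the grasp point (between the pads) lies 19 mm behind it; z points along the fingers, y is the direction in which the jaws open and shut (so a half turn about z gives the same grasp; the last joint's range is limited). The gripper opens to 85 mm and grips with 20 to 120 N. Pads are 22 mm wide; open, the fingers measure 114 mm over their backs; the gripper's body (76 mm by 85 mm) begins 54 mm behind the grasp point. The pads swing forward as they close: fully open they stand 13 mm farther back than shut.
Start: joints at [1.16, 0.353, 1.633, -0, 1.155, -0.002], TCP at [248.442, 573.502, 231.281] pointing down, gripper open.
Joint ranges: [-2.63, 2.63], [-0.92, 2.1], [0.06, 2.66], [-1.3, 4.44], [0, 2.69], [-3.02, 3.02]. Speed limits (rad/s): [2.22, 2.22, 2.79, 3.14, 3.14, 3.14].

## Interface

Orientations are given as [roll, pitch, yaw] about the fixed x, y, z axes, in that order (R = Rz(yaw) Ry(pitch) Rx(roll)).
In Python, from rig import sense, grab_frame, get_calibration, sign_off, boxes_of, trace gives the robot as it stands.
- The arm moves only by the tool servo_tool, never from a script. Its argument "rows" is a list of rows, each a list of 3 entries, a list of its own where there are three numbers: the finger opening in mm, from 0 to 85.4, then the shift along the tool's x, y, z in mm, then the turn, a rotation vector about the tool's x, y, z in degrees. A call has 1 to 8 rows; each row shifts and turns the commanded pose from where the row before left it, along the tool's axes as they then stand; what a row does not reach is not made up. A row lasts 1/8 s, in which the tool goes at most 62.5 mm and 10.7 degrees, less where a joint would pass 70% of its speed; a pose out of reach is approached as far as the arm can. A call is refused whole if a number of a shift passes 62.5 or a number of a turn 10.7, either way. A call with a gripper value outside its range is refused whole. The fingers move at their own pace and stop on an object; "force" is the grip in N (left out, the last holds). Time passes only in rows, so rows that do not move let the fingers close. It gives the time, the measured TCP pose, the force and the opening at its end, in the units of the state.
- sense(): the state, without advancing time (a new reading comes with each control period).
- grab_frame(name): name is "scene" or "top" or "wrist"; returns the picture (384x512x3 uint8, blue, green, red); there is no depth.
- get_calibration(name): a dict with "intrinsics" (3x3 intrinsics, pixels), "k1" (the pictures are not rectified: a ray, as slopes to the right and down, at radius r is drawn at 1 + k1 r^2 times it, then the intrinsics apply), "world_to_cam" (4x4, takes a point from world to camera coordinates). Camera axes: x right, y down, z forward; pixel columns grow to the right and rows downward; lengths in mm; the calibration is good to about 2 mm. A picture is of the moment at which its call begins: read the wrist's pose just before it. get_calibration takes no time and is no camera call; for the wrist camera it gives the pose at the moment of the call.
- sign_off(): hands the job in, once; it reports no verdict.
Trained networks look in the newest picture that a camera, given by its name, has taken for a name from the list of things; names that differ only in an ending like _2 or _b are one class to them, and where a whole thing is asked for, a point or a joint stands for the part that bears it (a point fixed in the world has none). Each returns a list of dicts, best first, with "conf" (0 to 1); they miss things now and then, are a little off and sometimes report something else, mostly with a low value. They report only what shows in the picture. A call takes as long as a camera call. They do not tell look-alikes from the thing itself.
- boxes_of(camera, thing): "centre" ([x, y, z] in mm, in the coordinates of the camera as it stood for that picture, good to about 4 mm: the middle of the surface that is visible of it).
- trace(camera, thing): "mask" (384x512 bool, what is visible of it).
The state is a dict: "clock": time; "qpos": joint angles; "qvel": joint speeds; "joint_efforts": joint torques, N m; "eef_pos": TCP position; "tcp_rot": TCP orientation; "contact_force": force on the tool from outside, world axes, zero at the start; "wrist_torque": the same for the moment, N m; "opening": opening from 0.0 (shut) to 1.0 (fully open).
Only numpy, scipy, OpenCV 4.12 (cv2) and the standard library are available. Lean on these libraries where they do the work, as an engineer would, in place of code of your own. Each camera call takes 0.05 s, during which the arm holds its last target. There are 200 camera calls.

## Working session

There is one attempt and no reset: what is moved stays moved. The work goes in short steps, Python scripts to look and compute and a tool call to move; the robot and the scene stay as the last step left them, time stands still between calls to the robot, and variables do not carry over. Pictures are saved under pics/ and viewed, about 8 in all and at most 12, crops included, and the job is handed in when it is done.

Besides the shell and the picture viewer there is one more tool, called as name([rows], argument=value, ...), one row to a line, values as JSON. servo_tool: Moves the arm, as the interface text tells. Its arguments: {"type":"object","properties":{"rows":{"type":"array","items":{"type":"array"}},"force":{"type":"number"}},"required":["rows"]}

```bash
mkdir -p pics; ls; python3 - <<'E'
from rig import *
import cv2,numpy as np
s=sense();print(s)
fs=[]
for c in("scene","top"):
    f=grab_frame(c);cv2.imwrite(f"pics/{c}0.png",f)
    k=get_calibration(c);print(c,k)
    T=np.linalg.inv(np.array(k["world_to_cam"]))
    for t in("housing","stand","green_card","blue_card","card_cover","wire_cover","card_cover_press","wire_cover_press","spray_can","solder_reel"):
        for d in boxes_of(c,t)[:3]:
            print(t,round(d["conf"],2),(T@np.r_[d["centre"],1])[:3].round())
E
```

```text
pics
{'clock': 0.0, 'qpos': array([ 1.15959087e+00,  3.53643418e-01,  1.63414513e+00,  1.63532540e-05,
        1.15521779e+00, -2.42256723e-03]), 'qvel': array([ 0.00167141, -0.00230764,  0.00057423, -0.00051083, -0.00183635,
       -0.0003741 ]), 'joint_efforts': array([-3.97135140e-03, -6.05243754e+01, -3.42074668e+01, -4.69006936e-04,
        9.34674841e-03,  1.87731712e-05]), 'eef_pos': array([248.24595741, 573.05193311, 230.55993959]), 'tcp_rot': array([-3.14017901e+00, -1.83766692e-05,  2.73280314e+00]), 'contact_force': array([ 0.41608891, -0.15569265, -0.74445011]), 'wrist_torque': array([-0.0023389 ,  0.00762147,  0.04789194]), 'opening': 1.0000088342313889}
scene {'intrinsics': array([[408.07009444,   0.        , 258.23356528],
       [  0.        , 408.07009444, 186.26737144],
       [  0.        ,   0.        ,   1.        ]]), 'k1': -0.03537136847430511, 'world_to_cam': array([[-6.37636686e-01,  7.70287580e-01,  8.74646764e-03,
         3.45649553e+02],
       [ 5.77694532e-01,  4.85659347e-01, -6.56051847e-01,
        -3.24895952e+02],
       [-5.09596393e-01, -4.132699
[... 1303 characters left out ...]
ing 0.83 [ 516. -152.   40.]
housing 0.64 [ 582. -105.  231.]
housing 0.57 [ 737. -185.   68.]
stand 0.97 [467. 233.   9.]
green_card 0.66 [473. 271.  70.]
blue_card 0.63 [455. 200.  68.]
card_cover 0.81 [ 741. -168.   69.]
card_cover 0.63 [ 579. -194.  233.]
card_cover 0.62 [ 575. -107.  235.]
wire_cover 0.97 [ 730. -230.   70.]
wire_cover 0.76 [ 582. -200.  226.]
card_cover_press 0.97 [ 742. -164.   69.]
card_cover_press 0.81 [ 581. -104.  232.]
wire_cover_press 0.74 [ 732. -234.   70.]
spray_can 0.75 [750. -21. 188.]
spray_can 0.27 [474. 272.  67.]
spray_can 0.18 [ 577. -101.  233.]
solder_reel 0.91 [689. 132.  39.]
solder_reel 0.72 [ 576. -107.  230.]
solder_reel 0.25 [ 517. -154.   38.]
```

```bash
python3 - <<'E'
import cv2,numpy as np
a=cv2.imread("pics/scene0.png");b=cv2.imread("pics/top0.png")
cv2.imwrite("pics/s1.png",cv2.resize(a,(800,600),interpolation=cv2.INTER_CUBIC))
cv2.imwrite("pics/t1.png",cv2.resize(b,(800,600),interpolation=cv2.INTER_CUBIC))
E
```

```text
(no output)
```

View pics/s1.png

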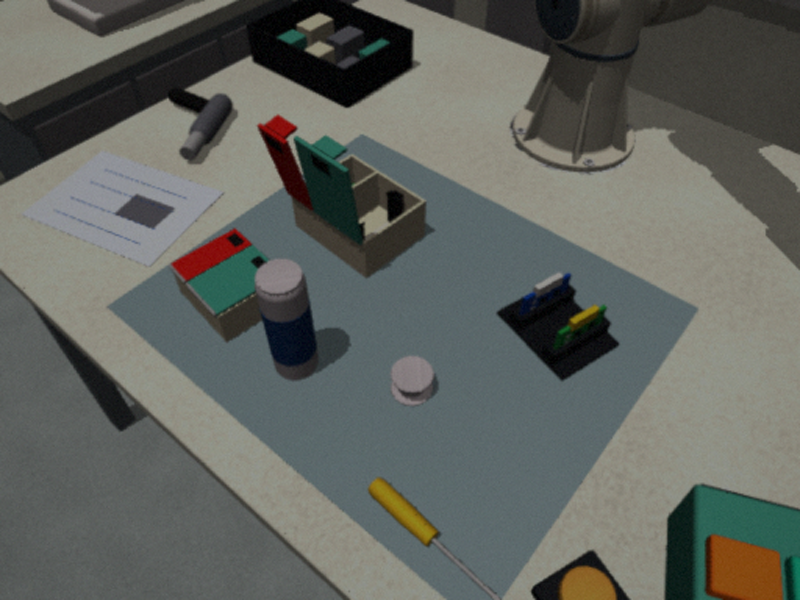

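View pics/t1.png

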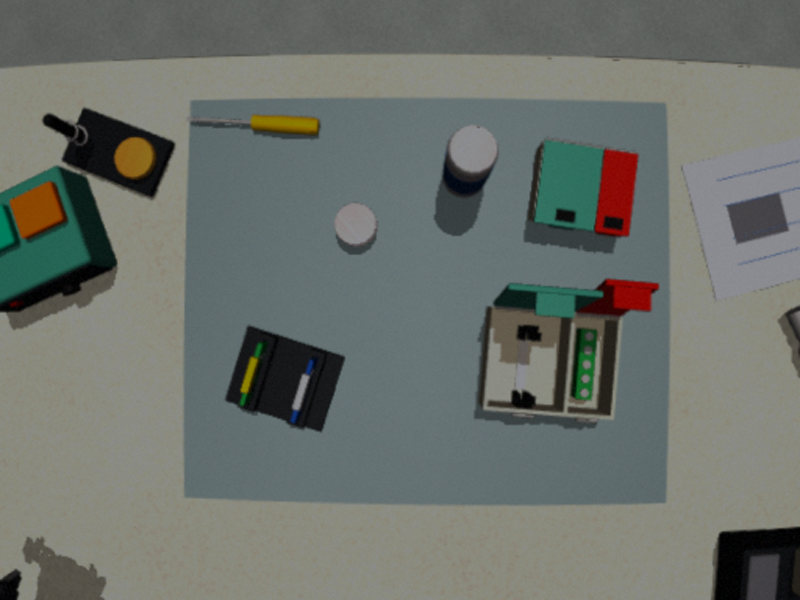

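The scene view shows the open unit at about (360,210), the closed smaller look-alike behind it at (225,280), and the stand with green and blue cards at (560,320). In the top view the green card's yellow grip is at (249,375), the guides are at (528,331) and (522,399), and the unit's front corners are at (485,411) and (615,418).

```bash
cat > h.py <<'E'
from rig import *
import cv2,numpy as np
from scipy.spatial.transform import Rotation as R
def dist(k): return np.array([k["k1"],0,0,0,0.])
def ray(k,p):
    q=cv2.undistortPoints(np.array(p,float).reshape(-1,1,2),k["intrinsics"],dist(k)).reshape(-1,2)
    T=np.linalg.inv(np.array(k["world_to_cam"])); d=np.c_[q,np.ones(len(q))]@T[:3,:3].T
    return T[:3,3],d
def at_z(k,p,z):
    o,d=ray(k,p); return o+d*((z-o[2])/d[:,2])[:,None]
def proj(k,X):
    W=np.array(k["world_to_cam"]); return cv2.projectPoints(np.array(X,float).reshape(-1,3),cv2.Rodrigues(W[:3,:3])[0],W[:3,3],k["intrinsics"],dist(k))[0].reshape(-1,2)
def tri(obs):  # [(k,pixel)...] -> point, rms miss
    A=np.zeros((3,3));b=np.zeros(3);L=[]
    for k,p in obs:
        o,d=ray(k,[p]);d=d[0]/np.linalg.norm(d[0]);P=np.eye(3)-np.outer(d,d);A+=P;b+=P@o;L.append((P,o))
    x=np.linalg.solve(A,b);return x,[round(float(np.linalg.norm(P@(x-o))),1) for P,o in L]
def blob(f,lo,hi,roi=None,n=1):
    m=cv2.inRange(cv2.cvtColor(f,cv2.COLOR_BGR2HSV),lo,hi)
    if roi: z=np.zeros_like(m);x0,y0,x1,y1=roi;z[y0:y1,x0:x1]=m[y0:y1,x0:x1];m=z
    c=sorted(cv2.findContours(m,0,2)[0],key=cv2.contourArea)[::-1][:n]
    return m,c
def go(pos,rpy):  # total shift in tool axes, and turn (deg) from the measured pose
    s=sense();r=R.from_euler('xyz',s["tcp_rot"]);t=R.from_euler('xyz',rpy)
    print("shift",r.inv().apply(np.array(pos)-s["eef_pos"]).round(1),"turn",np.degrees((r.inv()*t).as_rotvec()).round(2),"clock",s["clock"])
YEL=((20,120,80),(35,255,255))
E
python3 - <<'E'
from h import *
K={c:get_calibration(c) for c in("scene","top")}
F={c:cv2.imread(f"pics/{c}0.png") for c in K}
roi={"top":(140,205,180,265),"scene":(350,180,400,220)}
cen={}
for c in K:
    m,cs=blob(F[c],*YEL,roi[c]);r=cv2.minAreaRect(cs[0]);print(c,r)
    cen[c]=r[0]
print(tri([(K[c],cen[c]) for c in K]))
m,cs=blob(F["top"],*YEL,roi["top"]);bp=at_z(K["top"],cv2.boxPoints(cv2.minAreaRect(cs[0])),78);print(bp.round(1), bp.mean(0))
s=1.5625
q=lambda P,z:print(at_z(K["top"],np.array(P)/s,z).round(1).tolist())
q([(248,326),(344,355),(322,431),(226,402)],15)
q([(485,411),(615,418),(488,306)],80)
q([(528,331),(522,399)],68)
print(get_calibration("wrist")["world_to_cam"].round(3).tolist())
E
```

```text
scene ((373.6764831542969, 200.79409790039062), (4.458962917327881, 19.207839965820312), 59.03623962402344)
top ((159.0, 239.5), (4.55833101272583, 23.159263610839844), 17.10272979736328)
(array([474.29065455, 272.81233129,  75.47478929]), [0.7, 0.7])
[[452.3 283.6  78. ]
 [500.  269.2  78. ]
 [497.3 259.7  78. ]
 [449.7 274.1  78. ]] [474.84494682 271.65242169  78.        ]
[[539.0, 287.8, 15.0], [499.3, 147.0, 15.0], [388.8, 177.9, 15.0], [427.5, 319.6, 15.0]]
[[430.3, -50.3, 80.0], [421.0, -228.2, 80.0], [571.7, -52.8, 80.0]]
[[538.2, -109.0, 68.0], [445.4, -101.9, 68.0]]
[[0.398, 0.918, -0.0, -624.463], [0.873, -0.378, 0.308, -40.882], [0.283, -0.123, -0.951, 381.541], [0.0, 0.0, 0.0, 1.0]]
```

```bash
python3 - <<'E'
from h import *
go([474.5,272,170],[np.pi,0,2.849])
E
```

```text
shift [-327.3 -186.8   61.3] turn [ 0.   -0.   -6.66] clock 1.1
```

servo_tool([
  [40, [-46.8, -26.7, 8.8], [0, 0, 0]],
  [40, [-46.8, -26.7, 8.8], [0, 0, 0]],
  [40, [-46.8, -26.7, 8.8], [0, 0, 0]],
  [40, [-46.8, -26.7, 8.8], [0, 0, 0]],
  [40, [-46.8, -26.7, 8.8], [0, 0, 0]],
  [40, [-46.8, -26.7, 8.8], [0, 0, 0]],
  [40, [-46.5, -26.6, 8.5], [0, 0, -6.66]],
  [40, [0, 0, 0], [0, 0, 0]],
])

```text
clock: 2.1
eef_pos: [476.0, 269.2, 169.5]
tcp_rot: [-3.141, -0.0, 2.847]
contact_force: [-1.0, 1.4, -0.5]
opening: 0.468
```

```bash
python3 - <<'E'
from h import *
s=sense();print(s["eef_pos"],s["tcp_rot"],s["clock"],s["qvel"].round(3),s["opening"])
f=grab_frame("wrist");k=get_calibration("wrist");cv2.imwrite("pics/w1.png",f)
m,cs=blob(f,*YEL);r=cv2.minAreaRect(cs[0]);print(r,proj(k,[474.5,272,78]))
b=at_z(k,cv2.boxPoints(r),78);print(b.round(1).tolist(),b.mean(0).round(1))
E
```

```text
[476.045099   269.15732219 169.46993903] [-3.14065433e+00 -9.88229485e-06  2.84668220e+00] 2.1 [ 0.06  -0.011 -0.002  0.026  0.01   0.109] 0.4682553283685132
((260.5, 184.0), (13.0, 66.0), 0.0) [[259.20854454 188.73385355]]
[[496.0, 261.2, 78.0], [445.0, 276.9, 78.0], [447.8, 286.1, 78.0], [499.0, 271.1, 78.0]] [472.  273.8  78. ]
```

View pics/w1.png

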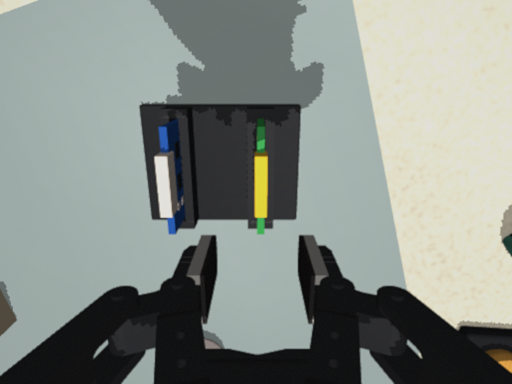

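The wrist view shows the yellow grip upright at px (260,184), with the fingers centred near px column 258 and the blue card at column 165.

```bash
python3 - <<'E'
from h import *
f=grab_frame("wrist");k=get_calibration("wrist")
m,cs=blob(f,*YEL);r=cv2.minAreaRect(cs[0]);b=at_z(k,cv2.boxPoints(r),78);print(r,b.mean(0).round(1),[np.arctan2(*(b[j]-b[i])[1::-1]) for i,j in((1,0),(2,3),(1,2))])
print(sense()["eef_pos"],sense()["tcp_rot"])
go([474.3,272.7,48],[np.pi,0,2.849])
E
```

```text
((259.0, 186.0), (66.0, 14.0), 90.0) [472.7 273.3  78. ] [np.float64(-1.8658862750532854), np.float64(-1.8658269365496003), np.float64(-0.2866090682388646)]
[474.71159406 271.6699864  169.95805955] [ 3.14150068e+00 -3.39081025e-04  2.84640651e+00]
shift [  0.7   0.9 122. ] turn [ 0.01 -0.02 -0.15] clock 2.2
```

servo_tool([
  [40, [0.4, 0.5, 40], [0, 0, 0]],
  [40, [0.3, 0.4, 40], [0, 0, 0]],
  [40, [0, 0, 40], [0, 0, 0]],
  [40, [0, 0, 2], [0, 0, 0]],
  [0, [0, 0, 0], [0, 0, 0]],
  [0, [0, 0, 0], [0, 0, 0]],
  [0, [0, 0, 0], [0, 0, 0]],
  [0, [0, 0, 0], [0, 0, 0]],
], force=50)

```text
clock: 3.2
eef_pos: [474.8, 273.6, 49.8]
tcp_rot: [3.14, 0.001, 2.849]
contact_force: [-2.5, 0.2, 8.6]
opening: 0.11
```

servo_tool([
  [0, [0, 0, -10], [0, 0, 0]],
  [0, [0, 0, -35], [0, 0, 0]],
  [0, [0, 0, -50], [0, 0, 0]],
  [0, [0, 0, -30], [0, 0, 0]],
  [0, [0, 0, 0], [0, 0, 0]],
  [0, [0, 0, 0], [0, 0, 0]],
])

```text
clock: 3.95
eef_pos: [473.7, 272.8, 172.7]
tcp_rot: [-3.141, -0.0, 2.849]
contact_force: [0.2, 0.4, -1.8]
opening: 0.108
```

```bash
python3 - <<'E'
from h import *
s=sense();print(s["eef_pos"],s["tcp_rot"],s["contact_force"],s["opening"])
f=grab_frame("wrist");cv2.imwrite("pics/w2.png",f)
t=grab_frame("top");cv2.imwrite("pics/top2.png",t)
k=get_calibration("top")
# rough housing model on current top
go([492,-104,172],[np.pi,0,3.08])
E
```

```text
[473.67578204 272.7847133  172.68557871] [-3.14137563e+00 -2.63718068e-04  2.84890973e+00] [ 0.16820422  0.35286663 -1.75477804] 0.10822160570033439
shift [-1.265e+02 -3.552e+02  2.000e-01] turn [ -0.08  -0.09 -13.23] clock 4.05
```

View pics/w2.png

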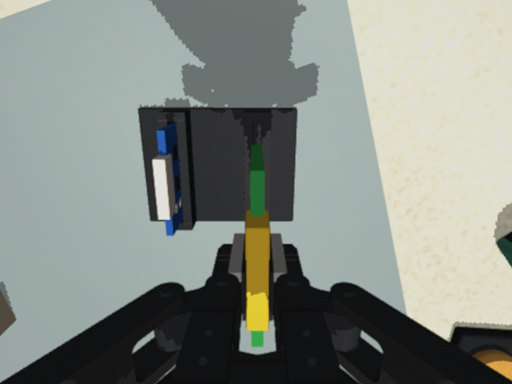

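Card lifted upright with the grip centred between the pads (board rows 145–215, grip 212–330 at column 258); the blue card is undisturbed.

```bash
python3 - <<'E'
from h import *
k=get_calibration("wrist");s=sense();r=R.from_euler('xyz',s["tcp_rot"])
P=[(45,0,41.8),(45,0,-16.2),(25,0,-16.2),(25,0,-8.2),(25,0,-28.2),(-25,0,-28.2),(-45,0,-16.2)]
print(proj(k,r.apply(P)+s["eef_pos"]).round(1).tolist())
f=cv2.imread("pics/w2.png");print([(i,f[i,258].tolist()) for i in list(range(138,180,3))+list(range(206,236,2))+list(range(322,350,2))])
E
```

```text
[[258.0, 144.0], [258.3, 169.4], [258.3, 214.4], [258.2, 207.5], [258.4, 226.2], [258.2, 329.2], [258.1, 344.3]]
[(138, [53, 52, 53]), (141, [53, 52, 52]), (144, [46, 55, 44]), (147, [29, 64, 20]), (150, [28, 64, 21]), (153, [29, 64, 20]), (156, [27, 63, 18]), (159, [29, 64, 20]), (162, [29, 64, 20]), (165, [29, 65, 21]), (168, [28, 63, 19]), (171, [47, 100, 34]), (174, [50, 107, 35]), (177, [50, 107, 36]), (206, [50, 106, 37]), (208, [50, 106, 36]), (210, [49, 105, 35]), (212, [48, 105, 33]), (214, [50, 107, 36]), (216, [37, 94, 79]), (218, [16, 80, 101]), (220, [19, 80, 100]), (222, [19, 80, 100]), (224, [19, 79, 101]), (226, [19, 79, 101]), (228, [26, 111, 139]), (230, [33, 129, 163]), (232, [32, 130, 163]), (234, [33, 129, 163]), (322, [52, 203, 224]), (324, [52, 202, 224]), (326, [51, 201, 224]), (328, [51, 202, 225]), (330, [55, 187, 193]), (332, [77, 165, 58]), (334, [78, 165, 56]), (336, [76, 164, 55]), (338, [78, 166, 57]), (340, [78, 165, 56]), (342, [77, 164, 55]), (344, [77, 164, 55]), (346, [104, 166, 87]), (348, [169, 173, 159])]
```

servo_tool([
  [0, [-16, -44.5, 0], [0, 0, 0]],
  [0, [-16, -44.5, 0], [0, 0, 0]],
  [0, [-16, -44.5, 0], [0, 0, 0]],
  [0, [-16, -44.5, 0], [0, 0, 0]],
  [0, [-16, -44.5, 0], [0, 0, 0]],
  [0, [-16, -44.5, 0], [0, 0, 0]],
  [0, [-16, -44.5, 0], [0, 0, 0]],
  [0, [-14.5, -43.7, 0], [0, 0, -6.6]],
])

```text
clock: 5.05
eef_pos: [492.1, -105.0, 171.8]
tcp_rot: [3.141, -0.002, 2.966]
contact_force: [0.8, -0.3, -1.8]
opening: 0.113
```

servo_tool([
  [0, [0, 0, 0], [0, 0, -6.6]],
  [0, [0, 0, 0], [0, 0, 0]],
  [0, [0, 0, 0], [0, 0, 0]],
])

```text
clock: 5.42
eef_pos: [492.4, -103.1, 172.3]
tcp_rot: [3.141, -0.001, 3.077]
contact_force: [1.6, -0.1, -1.9]
opening: 0.104
```

```bash
python3 - <<'E'
from h import *
s=sense();print(s["eef_pos"],s["tcp_rot"],s["contact_force"],s["opening"],s["qpos"].round(2))
f=grab_frame("wrist");cv2.imwrite("pics/w3.png",f)
k=get_calibration("wrist");np.save("w3.npy",np.array(k["world_to_cam"]))
g=grab_frame("top");cv2.imwrite("pics/top3.png",g)
a=cv2.resize(g[170:290,290:430],(560,480),interpolation=cv2.INTER_CUBIC)
cv2.imwrite("pics/t3.png",a)
E
```

```text
[ 492.40187966 -103.06429764  172.34299469] [ 3.14132589e+00 -1.27274810e-03  3.07742311e+00] [ 1.56134854 -0.08900751 -1.94650304] 0.10410068809458167 [-0.21  0.23  1.95  0.    0.96 -1.72]
```

View pics/w3.png

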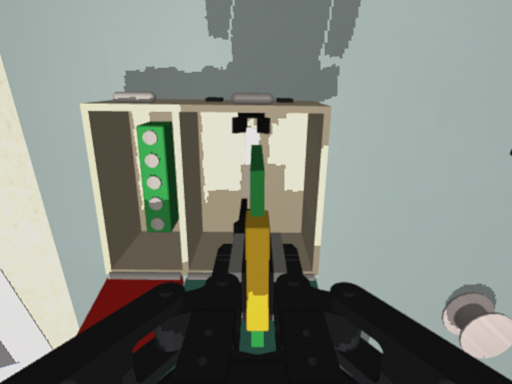

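The card hangs well above the wide bay. The unit's front rim corners are at about (84,104) and (329,103), and the front guide is at (232–270, 114–133). I'll zoom in for precise corners.

```bash
python3 - <<'E'
import cv2
f=cv2.imread("pics/w3.png");cv2.imwrite("pics/w3c.png",cv2.resize(f[90:290,75:340],(795,600),interpolation=cv2.INTER_NEAREST))
E
```

```text
(no output)
```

View pics/w3c.png

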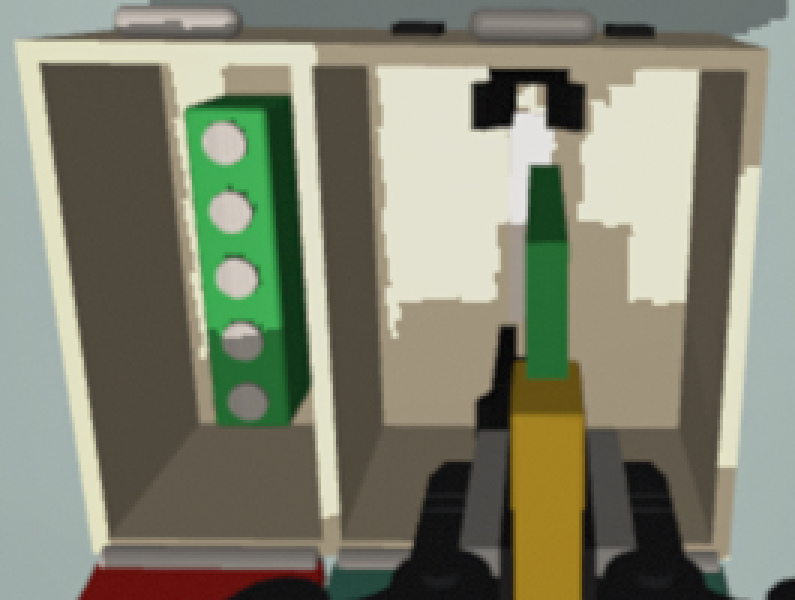

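```bash
python3 - <<'E'
from h import *
from scipy.optimize import least_squares
k=dict(get_calibration("wrist"));k["world_to_cam"]=np.load("w3.npy")
D=[(18,41,-70,-89.5,80),(768,48,-70,89.5,80),(40,64,-65,-84.5,80),(290,66,-65,-24.5,80),(314,66,-65,-19.5,80),(745,69,-65,84.5,80),(107,543,65,-84.5,80),(342,543,65,-19.5,80),(712,545,65,84.5,80),(384,427,65,-19.5,6),(680,428,65,84.5,6),(197,424,65,-84.5,6)]
D=np.array(D,float);px=(D[:,:2]-1)/3+[75,90];H=D[:,2:]
W=lambda p,X:R.from_euler('z',p[2]).apply(X)+[p[0],p[1],p[3]]
f=lambda p:(proj(k,W(p,H))-px).ravel()
r=least_squares(f,[500,-140,-.06,0],loss="soft_l1",x_scale=[1,1,.01,1]);p=r.x
print(p.round(3));print(f(p).reshape(-1,2).round(1).tolist())
seat=W(p,[[-10,32,6],[-10+48.5,32,68],[-10-48.5,32,68]]);print(seat.round(1))
np.save("hp.npy",p)
# cross-check with top
t=get_calibration("top");F=cv2.imread("pics/top0.png")
print((proj(t,W(p,[[-70,89.5,80],[-70,-89.5,80],[-56,32,68],[33,32,68]]))*1.5625).round(0).tolist())
s=sense();go([*(seat[0][:2]),172],[np.pi,0,np.pi+p[2]])
E
```

```text
[ 4.9578e+02 -1.4126e+02 -7.3000e-02  1.7270e+00]
[[-1.3, 0.3], [0.5, 0.5], [-0.5, -0.1], [0.1, 0.1], [-0.9, 0.1], [0.6, 0.6], [0.8, -1.2], [-0.1, -0.5], [0.3, -0.1], [0.1, -0.5], [-0.5, 0.1], [1.0, -0.0]]
[[ 488.1 -108.6    7.7]
 [ 536.5 -112.2   69.7]
 [ 439.8 -105.1   69.7]]
[[483.0, 410.0], [613.0, 419.0], [525.0, 401.0], [530.0, 336.0]]
shift [ 4.1 -6.   0.7] turn [ 0.01 -0.03  0.59] clock 5.525
```

servo_tool([
  [0, [4.1, -6, 0], [0, 0, 0.6]],
  [0, [0, 0, 20], [0, 0, 0]],
  [0, [0, 0, 20], [0, 0, 0]],
  [0, [0, 0, 0], [0, 0, 0]],
  [0, [0, 0, 0], [0, 0, 0]],
])

```text
clock: 6.15
eef_pos: [488.6, -109.4, 133.6]
tcp_rot: [-3.141, 0.001, 3.069]
contact_force: [0.1, -0.4, -0.9]
opening: 0.107
```

```bash
python3 - <<'E'
from h import *
s=sense();print(s["eef_pos"],s["tcp_rot"],s["contact_force"],s["clock"])
f=grab_frame("wrist");k=get_calibration("wrist");p=np.load("hp.npy")
W=lambda X:R.from_euler('z',p[2]).apply(X)+[p[0],p[1],0]
pts=[[-58.5,27.5,68],[-58.5,36.5,68],[-47,27.5,68],[-47,36.5,68],[-65,-19.5,80],[-65,84.5,80],[-58.5,32,6]]
r=R.from_euler('xyz',s["tcp_rot"]);
q=proj(k,W(pts));e=proj(k,r.apply([(45,-3,41.8),(45,3,41.8),(45,-3,-16.2),(45,3,-16.2)])+s["eef_pos"])
print(q.round(1).tolist(),e.round(1).tolist())
c=cv2.resize(f[60:220,150:350],(800,640),interpolation=cv2.INTER_NEAREST)[:600]
for a in np.r_[q]: cv2.circle(c,tuple(int(v) for v in (a-[150,60])*4+2),3,(0,0,255),-1)
for a in np.r_[e]: cv2.circle(c,tuple(int(v) for v in (a-[150,60])*4+2),3,(255,0,255),-1)
cv2.imwrite("pics/w4.png",c)
E
```

```text
[ 488.61061082 -109.37904778  133.60210779] [-3.14146208e+00  5.72533782e-04  3.06872303e+00] [ 0.13573664 -0.3686262  -0.93017311] 6.15
[[252.2, 131.0], [266.1, 131.0], [252.3, 148.4], [265.9, 148.5], [174.7, 123.0], [345.5, 123.1], [258.7, 120.4]] [[252.9, 143.8], [263.2, 143.8], [251.1, 169.1], [265.7, 169.1]]
```

View pics/w4.png

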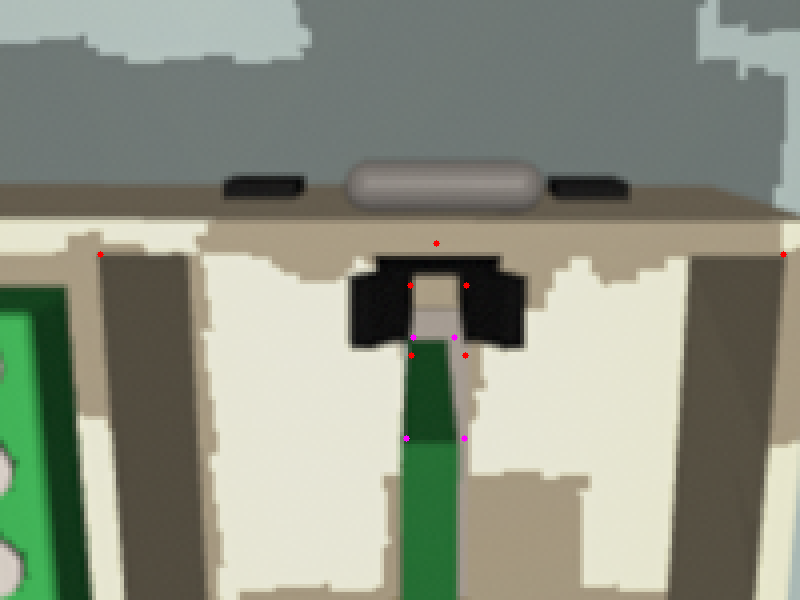

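The card's bottom end sits at crop columns 408–450 and the guide gap at 411–462, so the card needs about 1.2 mm to the right (tool +y).

servo_tool([
  [0, [1.2, 1.2, 0], [0, 0, 0]],
  [0, [0, 0, 10], [0, 0, 0]],
  [0, [0, 0, 10], [0, 0, 0]],
  [0, [0, 0, 6], [0, 0, 0]],
  [0, [0, 0, 0], [0, 0, 0]],
])

```text
clock: 6.82
eef_pos: [486.7, -107.9, 106.2]
tcp_rot: [3.141, -0.001, 3.069]
contact_force: [-0.4, -0.3, -1.4]
opening: 0.106
```

```bash
python3 - <<'E'
from h import *
s=sense();print(s["eef_pos"],s["tcp_rot"],s["contact_force"],s["clock"])
f=grab_frame("wrist")
c=cv2.resize(f[80:280,170:350],(720,800),interpolation=cv2.INTER_NEAREST)[:600]
cv2.imwrite("pics/w5.png",c)
E
```

```text
[ 486.73523393 -107.88025875  106.20818598] [ 3.14138213e+00 -1.45867927e-03  3.06894248e+00] [-0.35087211 -0.34907667 -1.3568943 ] 6.825
```

View pics/w5.png

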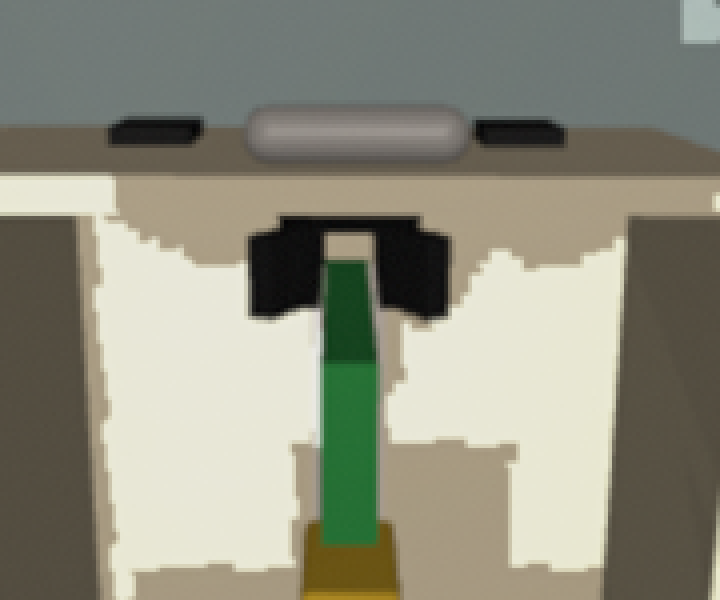

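Card end is inside the front channel (columns 325–367 within gap 325–376), no contact force. Lowering gently.

servo_tool([
  [0, [0, 0.4, 6], [0, 0, 0]],
  [0, [0, 0, 7], [0, 0, 0]],
  [0, [0, 0, 7], [0, 0, 0]],
  [0, [0, 0, 7], [0, 0, 0]],
  [0, [0, 0, 0], [0, 0, 0]],
])

```text
clock: 7.5
eef_pos: [486.8, -107.5, 79.3]
tcp_rot: [3.141, -0.001, 3.069]
contact_force: [-0.1, -0.9, -1.3]
opening: 0.108
```

servo_tool([
  [0, [0, 0, 7], [0, 0, 0]],
  [0, [0, 0, 7], [0, 0, 0]],
  [0, [0, 0, 7], [0, 0, 0]],
  [0, [0, 0, 5], [0, 0, 0]],
  [0, [0, 0, 2], [0, 0, 0]],
  [0, [0, 0, 0], [0, 0, 0]],
  [0, [0, 0, 0], [0, 0, 0]],
])

```text
clock: 8.38
eef_pos: [487.4, -107.6, 52.2]
tcp_rot: [-3.142, 0.0, 3.069]
contact_force: [0.3, 0.0, -1.8]
opening: 0.111
```

servo_tool([
  [0, [0, 0, 2], [0, 0, 0]],
  [0, [0, 0, 1], [0, 0, 0]],
  [0, [0, 0, 0.5], [0, 0, 0]],
  [0, [0, 0, 0], [0, 0, 0]],
])

```text
clock: 8.88
eef_pos: [487.3, -107.6, 48.5]
tcp_rot: [3.142, -0.0, 3.069]
contact_force: [0.2, 1.6, -0.8]
opening: 0.104
```

servo_tool([
  [0, [0, 0, 1], [0, 0, 0]],
  [0, [0, 0, 0], [0, 0, 0]],
  [0, [0, 0, 0], [0, 0, 0]],
])

```text
clock: 9.25
eef_pos: [487.3, -107.6, 47.8]
tcp_rot: [-3.142, 0.0, 3.069]
contact_force: [-2.4, -0.2, 5.7]
opening: 0.104
```

servo_tool([
  [0, [0, 0, 0.7], [0, 0, 0]],
  [0, [0, 0, 0], [0, 0, 0]],
  [0, [0, 0, 0], [0, 0, 0]],
])

```text
clock: 9.62
eef_pos: [487.3, -107.7, 47.7]
tcp_rot: [-3.142, 0.0, 3.069]
contact_force: [-5.4, 0.8, 15.8]
opening: 0.105
```

```bash
python3 - <<'E'
from h import *
s=sense();print(s["eef_pos"],s["contact_force"],s["clock"])
f=grab_frame("wrist");k=get_calibration("wrist");cv2.imwrite("pics/w6.png",f)
r=R.from_euler('xyz',s["tcp_rot"])
P=[(45,0,41.8),(45,0,-16.2),(25,0,-16.2),(25,0,-28.2),(-25,0,-28.2),(-45,0,-16.2)]
print(proj(k,r.apply(P)+s["eef_pos"]).round(1).tolist())
col=f[:,258].astype(int);d=np.abs(np.diff(col,axis=0)).sum(1);print([(i,int(d[i])) for i in range(100,360) if d[i]>25])
E
```

```text
[ 487.28516445 -107.65222078   47.72482165] [-5.40440257  0.83752419 15.83656424] 9.625
[[258.0, 144.2], [258.4, 169.6], [258.3, 214.6], [258.4, 226.4], [258.3, 329.4], [258.1, 344.5]]
[(113, 26), (114, 35), (125, 30), (133, 34), (141, 99), (142, 95), (155, 88), (156, 239), (157, 85), (158, 30), (159, 29), (169, 27), (170, 49), (215, 62), (216, 58), (226, 28), (227, 65), (228, 43), (294, 93), (295, 64), (329, 79), (330, 191), (331, 63), (345, 30), (346, 73), (347, 54)]
```

Card is seated: 16 N at the bottom and the edges in the image are unmoved, so it did not slip in the grip. Releasing.

servo_tool([
  [0, [0, 0, -0.7], [0, 0, 0]],
  [40, [0, 0, 0], [0, 0, 0]],
  [40, [0, 0, 0], [0, 0, 0]],
  [40, [0, 0, 0], [0, 0, 0]],
  [40, [0, 0, 0], [0, 0, 0]],
  [40, [0, 0, -10], [0, 0, 0]],
  [40, [0, 0, -20], [0, 0, 0]],
  [40, [0, 0, -30], [0, 0, 0]],
])

```text
clock: 10.68
eef_pos: [486.8, -107.5, 108.2]
tcp_rot: [3.141, -0.001, 3.069]
contact_force: [0.8, -0.4, 0.3]
opening: 0.471
```

servo_tool([
  [40, [0, 0, -50], [0, 0, 0]],
  [40, [0, 0, -55], [0, 0, 0]],
  [0, [0, 0, -50], [0, 0, 0]],
  [0, [0, 0, 0], [0, 0, 0]],
  [0, [0, 0, 0], [0, 0, 0]],
])

```text
clock: 11.3
eef_pos: [486.8, -107.5, 262.4]
tcp_rot: [-3.142, -0.0, 3.069]
contact_force: [-0.8, -0.5, 0.6]
opening: 0.004
```

```bash
python3 - <<'E'
from h import *
s=sense();print(s["eef_pos"],s["tcp_rot"],s["contact_force"],s["opening"],s["clock"])
f=grab_frame("wrist");k=get_calibration("wrist");cv2.imwrite("pics/w7.png",f)
g=grab_frame("scene")
c=np.hstack([f[:,100:400],cv2.resize(g[70:190,150:300],(480,384),interpolation=cv2.INTER_CUBIC)]);cv2.imwrite("pics/c7.png",c)
p=np.load("hp.npy");Wf=lambda X:R.from_euler('z',p[2]).apply(X)+[p[0],p[1],0]
m,cs=blob(f,*YEL);r=cv2.minAreaRect(cs[0]);b=at_z(k,cv2.boxPoints(r),76);print(r,b.mean(0).round(1),b.round(1).tolist(),Wf([-10,32,76]).round(1))
go([*Wf([154,33,0])[:2],270],[np.pi,0,np.pi+p[2]])
E
```

```text
[ 486.77693821 -107.46862129  262.36325537] [-3.14157473e+00 -4.48352539e-05  3.06898559e+00] [-0.84469287 -0.45082436  0.64481124] 0.003666721760953668 11.3
((488.0, 357.0), (18.0, 46.0), 90.0) [768.1 173.6  76. ] [[750.8, 141.8, 76.0], [755.2, 201.1, 76.0], [785.5, 206.2, 76.0], [781.0, 145.5, 76.0]] [ 488.1 -108.6   76. ]
shift [-165.9   -0.2   -9.2] turn [ 0.02 -0.14  0.03] clock 11.4
```

View pics/c7.png

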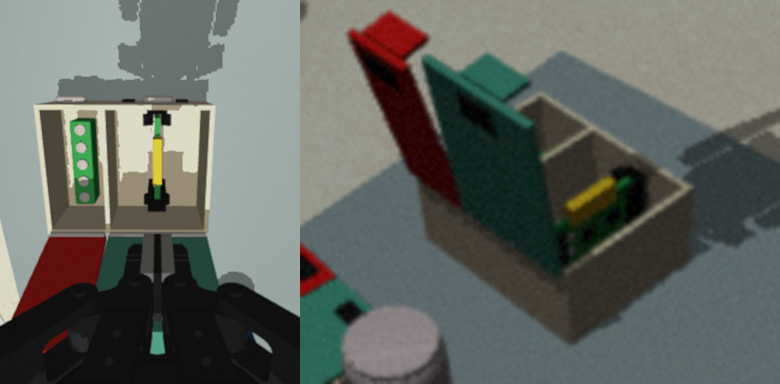

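The card stands home between both guides (yellow grip at (157,160)) and both covers still lean back. Next I'll go over and behind the teal cover.

servo_tool([
  [0, [-10, 0, -12], [0, 0, 0]],
  [0, [-40, 0, 0], [0, 0, 0]],
  [0, [-50, 0, 0], [0, 0, 0]],
  [0, [-50, 0, 0], [0, 0, 0]],
  [0, [-16, 0, 0], [0, 0, 0]],
  [0, [0, 0, 40], [0, 0, 0]],
  [0, [0, 0, 40], [0, 0, 0]],
  [0, [0, 0, 0], [0, 0, 0]],
])

```text
clock: 12.4
eef_pos: [650.4, -119.2, 191.2]
tcp_rot: [3.141, -0.007, 3.069]
contact_force: [-0.3, -0.4, 0.8]
opening: -0.004
```

```bash
cat > arc.py <<'E'
from h import *
import sys
y=float(sys.argv[1]);p=np.load("hp.npy");s=sense()
h=R.from_euler('z',-p[2]).apply(s["eef_pos"]-[p[0],p[1],0]);print("housing",h.round(1),s["tcp_rot"].round(3),s["contact_force"].round(1),s["clock"])
pts=[h,[105,y,h[2]],[89,y,h[2]]]
for t in np.linspace(1.5,0.1,15):
    r=np.interp(t,[.4,1.5],[142,115]);pts.append([70-r*np.cos(t)+8*np.sin(t)+11,y,80.5+r*np.sin(t)+8*np.cos(t)])
d=np.diff(np.array(pts),axis=0);print((d*[-1,1,-1]).round(1).tolist());print(np.array(pts)[-1])
E
python3 arc.py 33
```

```text
housing [152.5  33.3 191.2] [ 3.141 -0.007  3.069] [-0.3 -0.4  0.8] 12.4
[[47.5, -0.3, -0.0], [16.0, 0.0, -0.0], [8.2, 0.0, -4.5], [11.9, 0.0, -1.8], [12.3, 0.0, -0.6], [12.5, 0.0, 0.7], [12.6, 0.0, 2.1], [12.5, 0.0, 3.4], [12.3, 0.0, 4.8], [12.0, 0.0, 6.2], [11.5, 0.0, 7.5], [10.8, 0.0, 8.8], [10.0, 0.0, 10.1], [9.0, 0.0, 11.3], [5.6, 0.0, 13.1], [4.3, 0.0, 13.6], [2.9, 0.0, 13.9]]
[-59.49192414  33.         102.63637849]
```

servo_tool([
  [0, [16, 0, 0], [0, 0, 0]],
  [0, [16, 0, 0], [0, 0, 0]],
  [0, [16, 0, 0], [0, 0, 0]],
  [0, [16, 0, 0], [0, 0, 0]],
  [0, [8, 0, -4], [0, 0, 0]],
  [0, [12, 0, -2], [0, 0, 0]],
  [0, [12.3, 0, -0.6], [0, 0, 0]],
  [0, [12.5, 0, 0.7], [0, 0, 0]],
])

```text
clock: 13.4
eef_pos: [543.6, -111.7, 200.4]
tcp_rot: [-3.142, 0.0, 3.069]
contact_force: [0.9, -0.2, -0.4]
opening: -0.004
```

servo_tool([
  [0, [12.6, 0, 2.1], [0, 0, 0]],
  [0, [12.5, 0, 3.4], [0, 0, 0]],
  [0, [12.3, 0, 4.8], [0, 0, 0]],
  [0, [12, 0, 6.2], [0, 0, 0]],
  [0, [11.5, 0, 7.5], [0, 0, 0]],
  [0, [10.8, 0, 8.8], [0, 0, 0]],
  [0, [10, 0, 10], [0, 0, 0]],
  [0, [0, 0, 0], [0, 0, 0]],
])

```text
clock: 14.4
eef_pos: [461.2, -105.5, 156.6]
tcp_rot: [3.141, -0.003, 3.069]
contact_force: [0.2, -0.2, 1.7]
opening: 0.004
```

```bash
python3 arc.py 33|head -1; python3 - <<'E'
from h import *
f=grab_frame("wrist");g=grab_frame("scene")
c=np.hstack([f[:,100:400],cv2.resize(g[70:190,150:300],(480,384),interpolation=cv2.INTER_CUBIC)]);cv2.imwrite("pics/c8.png",c)
E
```

```text
housing [-37.1  33.1 156.6] [ 3.141e+00 -3.000e-03  3.069e+00] [ 0.2 -0.2  1.7] 14.4
```

View pics/c8.png

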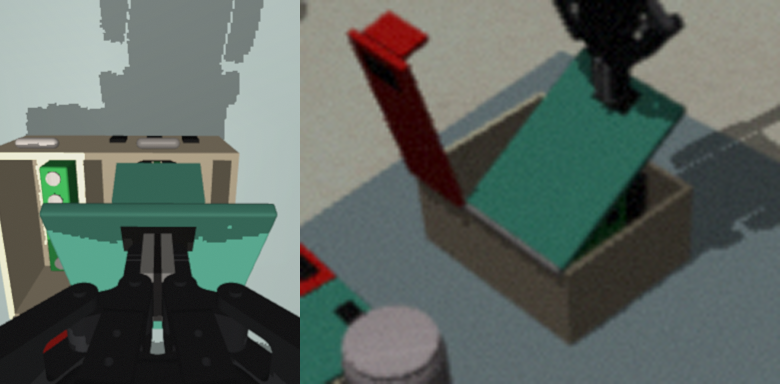

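The teal cover is at about 0.5 rad under the fingertips on its pad. Continuing.

servo_tool([
  [0, [9, 0, 12], [0, 0, 0]],
  [0, [5.6, 0, 13.1], [0, 0, 0]],
  [0, [4.3, 0, 13.6], [0, 0, 0]],
  [0, [2.9, 0, 13.9], [0, 0, 0]],
  [0, [1.5, 0, 6], [0, 0, 0]],
  [0, [0, 0, 2], [0, 0, 0]],
  [0, [0, 0, 2], [0, 0, 0]],
  [0, [0, 0, 2], [0, 0, 0]],
])

```text
clock: 15.5
eef_pos: [438.9, -104.0, 93.6]
tcp_rot: [3.141, -0.002, 3.069]
contact_force: [-7.6, 1.1, 18.0]
opening: -0.004
```

servo_tool([
  [0, [0, 0, 2], [0, 0, 0]],
  [0, [0, 0, 0], [0, 0, 0]],
  [0, [0, 0, 0], [0, 0, 0]],
])

```text
clock: 15.88
eef_pos: [438.9, -104.0, 91.3]
tcp_rot: [3.141, -0.001, 3.069]
contact_force: [-3.7, 0.9, 6.9]
opening: 0.0
```

servo_tool([
  [0, [0, 0, 1.5], [0, 0, 0]],
  [0, [0, 0, 1], [0, 0, 0]],
  [0, [0, 0, 0], [0, 0, 0]],
  [0, [0, 0, 0], [0, 0, 0]],
])

```text
clock: 16.38
eef_pos: [440.0, -104.2, 88.6]
tcp_rot: [-3.141, 0.001, 3.069]
contact_force: [0.6, -0.3, 0.0]
opening: 0.002
```

servo_tool([
  [0, [0, 0, 1], [0, 0, 0]],
  [0, [0, 0, 0], [0, 0, 0]],
  [0, [0, 0, 0], [0, 0, 0]],
])

```text
clock: 16.75
eef_pos: [440.1, -104.2, 88.2]
tcp_rot: [-3.141, 0.001, 3.069]
contact_force: [-2.8, 0.8, 11.7]
opening: -0.002
```

servo_tool([
  [0, [0, 0, 0.8], [0, 0, 0]],
  [0, [0, 0, 0], [0, 0, 0]],
  [0, [0, 0, 0], [0, 0, 0]],
])

```text
clock: 17.12
eef_pos: [440.1, -104.2, 87.9]
tcp_rot: [-3.141, 0.001, 3.069]
contact_force: [-5.5, 1.8, 20.8]
opening: -0.002
```

servo_tool([
  [0, [0, 0, -10], [0, 0, 0]],
  [0, [0, 0, -50], [0, 0, 0]],
  [0, [0, 0, -60], [0, 0, 0]],
  [0, [0, 0, -60], [0, 0, 0]],
  [0, [0, 0, -10], [0, 0, 0]],
  [0, [0, 0, 0], [0, 0, 0]],
])

```text
clock: 17.88
eef_pos: [439.7, -104.1, 276.9]
tcp_rot: [-3.141, 0.001, 3.069]
contact_force: [-0.1, -0.3, -0.8]
opening: -0.001
```

```bash
python3 arc.py 33|head -1; python3 - <<'E'
from h import *
f=grab_frame("wrist");g=grab_frame("scene")
c=np.hstack([f[:,100:400],cv2.resize(g[70:190,150:300],(480,384),interpolation=cv2.INTER_CUBIC)]);cv2.imwrite("pics/c9.png",c)
p=np.load("hp.npy");Wf=lambda X:R.from_euler('z',p[2]).apply(X)+[p[0],p[1],0]
go([*Wf([154,-56,0])[:2],sense()["eef_pos"][2]],[np.pi,0,np.pi+p[2]])
E
```

```text
housing [-58.6  32.9 276.9] [-3.141e+00  1.000e-03  3.069e+00] [-0.1 -0.3 -0.8] 17.875
shift [-213.7  -89.2   -0.6] turn [ 0.02 -0.14  0.03] clock 17.975
```

View pics/c9.png

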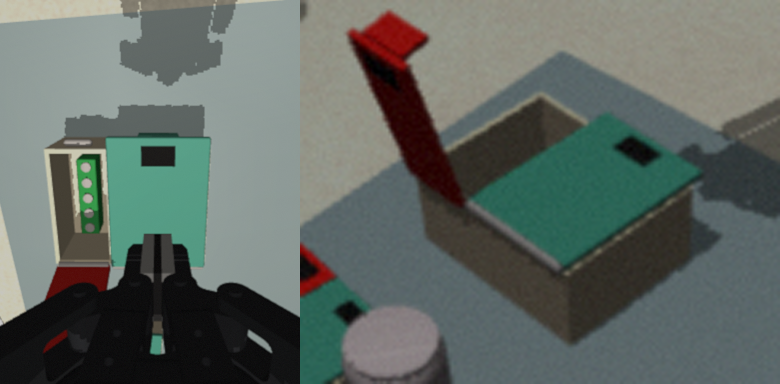

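Teal cover is shut and stays. Now the red cover, the same way.

servo_tool([
  [0, [-50, 0, 0], [0, 0, 0]],
  [0, [-50, -20, 0], [0, 0, 0]],
  [0, [-45, -35, 0], [0, 0, 0]],
  [0, [-45, -34.2, 0], [0, 0, 0]],
  [0, [-23.7, 0, 0], [0, 0, 0]],
  [0, [0, 0, 42], [0, 0, 0]],
  [0, [0, 0, 43], [0, 0, 0]],
  [0, [0, 0, 0], [0, 0, 0]],
])

```text
clock: 18.98
eef_pos: [642.8, -207.5, 185.8]
tcp_rot: [3.139, -0.01, 3.069]
contact_force: [-0.2, 0.4, -0.3]
opening: -0.001
```

```bash
python3 arc.py -56
```

```text
housing [151.5 -55.3 185.8] [ 3.139 -0.01   3.069] [-0.2  0.4 -0.3] 18.975
[[46.5, -0.7, -0.0], [16.0, 0.0, -0.0], [8.2, 0.0, -10.0], [11.9, 0.0, -1.8], [12.3, 0.0, -0.6], [12.5, 0.0, 0.7], [12.6, 0.0, 2.1], [12.5, 0.0, 3.4], [12.3, 0.0, 4.8], [12.0, 0.0, 6.2], [11.5, 0.0, 7.5], [10.8, 0.0, 8.8], [10.0, 0.0, 10.1], [9.0, 0.0, 11.3], [5.6, 0.0, 13.1], [4.3, 0.0, 13.6], [2.9, 0.0, 13.9]]
[-59.49192414 -56.         102.63637849]
```

servo_tool([
  [0, [16, 0, 0], [0, 0, 0]],
  [0, [16, 0, 0], [0, 0, 0]],
  [0, [16, 0, -1], [0, 0, 0]],
  [0, [16, 0, -1], [0, 0, 0]],
  [0, [8, 0, -4], [0, 0, 0]],
  [0, [12, 0, -2], [0, 0, 0]],
  [0, [12.3, 0, -0.6], [0, 0, 0]],
  [0, [12.5, 0, 0.7], [0, 0, 0]],
])

```text
clock: 19.98
eef_pos: [536.9, -200.6, 199.5]
tcp_rot: [3.142, -0.0, 3.069]
contact_force: [0.6, 0.1, 0.0]
opening: 0.002
```

servo_tool([
  [0, [12.6, 0, 2.1], [0, 0, 0]],
  [0, [12.5, 0, 3.4], [0, 0, 0]],
  [0, [12.3, 0, 4.8], [0, 0, 0]],
  [0, [12, 0, 6.2], [0, 0, 0]],
  [0, [11.5, 0, 7.5], [0, 0, 0]],
  [0, [10.8, 0, 8.8], [0, 0, 0]],
  [0, [10, 0, 10], [0, 0, 0]],
  [0, [0, 0, 0], [0, 0, 0]],
])

```text
clock: 20.98
eef_pos: [454.7, -194.4, 155.8]
tcp_rot: [3.141, -0.002, 3.069]
contact_force: [-0.4, -0.8, 0.6]
opening: -0.0
```

```bash
python3 arc.py -56|head -1; python3 - <<'E'
from h import *
f=grab_frame("wrist")
m=trace("wrist","wire_cover");print([(round(d["conf"],2),np.argwhere(d["mask"]).mean(0).round()) for d in m[:2]])
E
```

```text
housing [-37.  -56.  155.8] [ 3.141e+00 -2.000e-03  3.069e+00] [-0.4 -0.8  0.6] 20.975
[(0.92, array([216., 259.]))]
```

servo_tool([
  [0, [9, 0, 12], [0, 0, 0]],
  [0, [5.6, 0, 13.1], [0, 0, 0]],
  [0, [4.3, 0, 13.6], [0, 0, 0]],
  [0, [2.9, 0, 13.9], [0, 0, 0]],
  [0, [1.5, 0, 6], [0, 0, 0]],
  [0, [0, 0, 2], [0, 0, 0]],
  [0, [0, 0, 2], [0, 0, 0]],
  [0, [0, 0, 2], [0, 0, 0]],
])

```text
clock: 22.08
eef_pos: [432.0, -192.8, 92.8]
tcp_rot: [3.141, -0.002, 3.069]
contact_force: [-8.2, 1.8, 14.2]
opening: 0.002
```

servo_tool([
  [0, [0, 0, 2], [0, 0, 0]],
  [0, [0, 0, 1.5], [0, 0, 0]],
  [0, [0, 0, 0], [0, 0, 0]],
  [0, [0, 0, 0], [0, 0, 0]],
])

```text
clock: 22.58
eef_pos: [433.4, -193.2, 88.8]
tcp_rot: [-3.141, 0.001, 3.069]
contact_force: [0.2, -1.1, -0.7]
opening: -0.002
```

servo_tool([
  [0, [0, 0, 1], [0, 0, 0]],
  [0, [0, 0, 0], [0, 0, 0]],
  [0, [0, 0, 0], [0, 0, 0]],
])

```text
clock: 22.95
eef_pos: [433.4, -193.2, 88.2]
tcp_rot: [-3.141, 0.001, 3.069]
contact_force: [-1.5, 1.1, 6.5]
opening: -0.002
```

servo_tool([
  [0, [0, 0, 1.2], [0, 0, 0]],
  [0, [0, 0, 0], [0, 0, 0]],
  [0, [0, 0, 0], [0, 0, 0]],
])

```text
clock: 23.32
eef_pos: [433.4, -193.3, 87.7]
tcp_rot: [-3.141, 0.001, 3.069]
contact_force: [-4.8, 2.1, 18.8]
opening: 0.002
```

servo_tool([
  [0, [0, 0, -10], [0, 0, 0]],
  [0, [0, 0, -50], [0, 0, 0]],
  [0, [0, 0, -60], [0, 0, 0]],
  [0, [0, 0, -60], [0, 0, 0]],
  [0, [0, 30, -10], [0, 0, 0]],
  [0, [0, 0, 0], [0, 0, 0]],
  [0, [0, 0, 0], [0, 0, 0]],
  [0, [0, 0, 0], [0, 0, 0]],
])

```text
clock: 24.32
eef_pos: [434.8, -163.5, 275.7]
tcp_rot: [3.141, -0.002, 3.069]
contact_force: [-0.1, -0.0, 0.0]
opening: -0.001
```

```bash
python3 - <<'E'
from h import *
f=grab_frame("wrist");g=grab_frame("scene")
c=np.hstack([f[:,80:380],cv2.resize(g[70:262,150:400],(500,384),interpolation=cv2.INTER_CUBIC)]);cv2.imwrite("pics/c10.png",c)
k=get_calibration("scene");T=np.linalg.inv(k["world_to_cam"]);
for n in("card_cover","wire_cover","blue_card","spray_can","solder_reel"):
  for d in boxes_of("scene",n)[:2]:print(n,round(d["conf"],2),(T@np.r_[d["centre"],1])[:3].round())
print(sense()["contact_force"],sense()["clock"])
E
```

```text
card_cover 0.62 [ 504. -103.   90.]
card_cover 0.61 [ 754. -170.   67.]
wire_cover 0.76 [ 496. -193.   87.]
wire_cover 0.65 [ 738. -227.   68.]
blue_card 0.67 [461. 206.  56.]
spray_can 0.56 [773.   0. 137.]
spray_can 0.37 [ 495. -191.   88.]
solder_reel 0.72 [690. 136.  37.]
solder_reel 0.47 [ 518. -116.   90.]
[-0.53900654 -0.90852304  0.34546422] 24.675
```

View pics/c10.png

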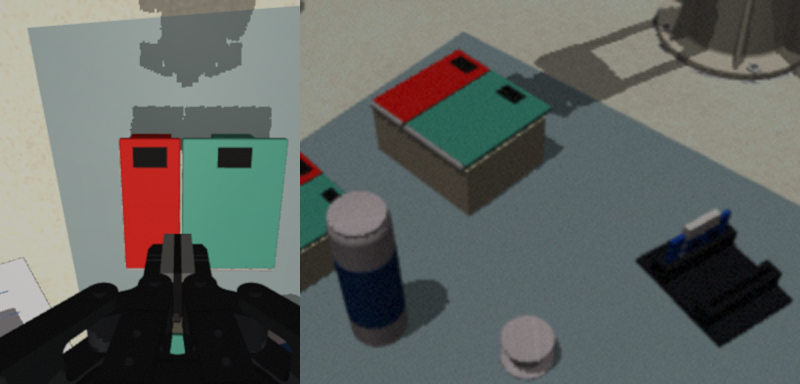

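Both covers are shut flat. The blue card, can and reel stand where they were, and the arm is clear.

```bash
python3 -c "
from rig import *
print(sign_off())"
```

```text
the job is handed in; nothing more can be done
None
```

The job is done and handed in at about 24.7 s of the 69 s allowed.

- **Card:** I took the green card from the stand and lowered it down the slot while gripping it. It stopped on the floor with about 16 N on the wrist and had not slipped in the grip. After release, the picture showed it standing between both guides.
- **Covers:** I swung the teal cover shut first, then the red one, and pressed each at its pad. In both cases the force peaked (about 18 N teal, 14 N red), dropped as the catch passed, then rose to about 20 N on the stop. I could only judge the click from that force pattern.
- **Last checks:** After the arm pulled back, both covers stayed level in the wrist and scene pictures, and the detector put them at about 87–90 mm high. The blue card, spray can and solder reel are within a few mm of where they started, which is inside the detector's error. The arm is clear and the wrist force is about zero.
- **Disagreement:** The fit of the control unit's position came out 1.7 mm high, within the calibration error, and the card needed a sideways correction of about 1.6 mm before insertion. No final check failed.

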